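# Push the last parts cases home in the spring rack

### The job

Stand the odd grey parts case at the tail of the row of three in front of the spring rack, squarely in line with them, then push all four together as one straight, closed-up row into the rack until the side catch springs in behind the last case and holds the row. Push gently and stop as soon as the catch is in: do not ram the spring plate against its end stop, do not tip a case, and leave everything else on the bench where it stands.

Things in the scene. Friction and masses are not known exactly. Their poses are not given: they have to be found in the camera images.
- rack: spring rack fixed to the bench. Origin at bench height in the middle of its open mouth, x into the rack (push direction), y to the left of that. Two rails, 12 mm high and wide, inner faces at y = +-25 mm, run from x = 20 to 320 mm; from x = -5 to 20 they form a funnel, 65 mm wide at the mouth. No floor: cases slide on the bench. Over 16 N between the front case and the plate is ramming.
- rails_mid (a point): point on the bench midway between the rails, 170 mm past the mouth. A green carriage with a side catch and a spring plate is clamped on the rails, at a place that differs every time and is not tracked: the catch's holding face is 40 to 100 mm past the mouth, the plate 124 mm farther in. The carriage does not give when pushed.
- rails_end (a point): point on the bench midway between the rails' far ends, 320 mm past the mouth. The spring plate (upright, 46 mm wide, top 50 mm high) faces the mouth. Four cases take 144 mm, so it is pushed back 20 mm when the catch snaps in; it resists with 4 N at first contact, 8 N there, and meets a hard end stop 4.5 mm farther on.
- catch (a joint): catch: flat steel arm 14 to 24 mm above the bench on the rack's +y side, over the rail. 0 rad: sprung in, nose 7 mm into the channel. Entering cases swing it out to 0.05 to 0.11 rad (about 2 N on their sides); it stays out while the row passes, then springs to 0 behind the last case, which bears on it. Fingers kept over 25 mm above the bench clear rails and catch.
- case_a: grey plastic parts case, plain upright block 36 mm (its x, along the push) x 46 mm (its y) x 56 mm high, 80 to 160 g, identical to the other three; origin at the centre of its underside, z up. Front of the waiting row, nearest the rack's mouth (its centre about 40 mm before it); the row stands roughly in line with the rack, a few mm and degrees off, with gaps of some 3 to 20 mm.
- case_b: grey plastic parts case, plain upright block 36 mm (its x, along the push) x 46 mm (its y) x 56 mm high, 80 to 160 g, identical to the other three; origin at the centre of its underside, z up. Second in the waiting row.
- case_c: grey plastic parts case, plain upright block 36 mm (its x, along the push) x 46 mm (its y) x 56 mm high, 80 to 160 g, identical to the other three; origin at the centre of its underside, z up. Third and last in the waiting row (its centre about 134 mm before the mouth).
- case_d: grey plastic parts case, plain upright block 36 mm (its x, along the push) x 46 mm (its y) x 56 mm high, 80 to 160 g, identical to the other three; origin at the centre of its underside, z up. The odd case, standing apart between the row and the robot; it becomes the tail, the last case, behind case_c.
- jar: small jar, 44 mm across, 60 mm high, standing on the robot's side of the row; leave alone. Origin at the centre of its underside.
- mug: white mug, 80 mm across, 90 mm high; leave alone. Origin at the centre of its underside.
- spray: spray can, 60 mm across, 160 mm high; leave alone. Origin at the centre of its underside.
- bearing: steel bearing ring lying flat, 62 mm across, 18 mm high; leave alone. Origin at the centre of its underside.
- wrench: wrench lying on the bench; leave alone. Origin at the middle of its underside.
- driver: screwdriver lying on the bench; leave alone. Origin at the middle of its underside.
- carton: small cardboard carton, 50 x 70 x 40 mm high; leave alone. Origin at the centre of its underside.
There are look-alikes about, which are no part of the job. Leave any orange or pink look-alike of the case_b alone.

How it is judged (in metres and radians):
On the way, in this order (a step that is already met when the one before it is completed fails the run):
1. the odd case stands on the bench at the tail of the row, square and in line, before the row enters the rack (x of case_d in the frame of rack below -0.03 m and x of case_d in the frame of case_c below -0.03 m and horizontal distance between case_d and case_c below 0.065 m and height (world z) of case_d below 0.004 m and y of case_d in the frame of rack between -0.012 and 0.012 m and angle between the x axis of case_d and the x axis of rack, either way round below 0.15 rad and x of case_a in the frame of rack below 0.015 m), for 0.1 s.
2. all four travel as one closed, straight row: the front case is between the rails while the tail case is still outside (horizontal distance between case_a and case_b below 0.0395 m and horizontal distance between case_b and case_c below 0.0395 m and horizontal distance between case_c and case_d below 0.0395 m and y of case_a in the frame of rack between -0.008 and 0.008 m and y of case_b in the frame of rack between -0.008 and 0.008 m and y of case_c in the frame of rack between -0.008 and 0.008 m and y of case_d in the frame of rack between -0.008 and 0.008 m and x of case_a in the frame of rack above 0.03 m and x of case_d in the frame of rack below 0.02 m), for 0.2 s.
At the end, for the whole second after the job is handed in: all four cases upright (0.08 rad) and at rest between the rails in one closed row (centres at most 39.5 mm apart, within 5 mm of the centre line), the catch sprung in (below 0.04 rad), case_d at least 50 mm past the mouth and pressed against the rack's catch with over 1.5 N (horizontal distance between case_a and case_b below 0.0395 m and horizontal distance between case_b and case_c below 0.0395 m and horizontal distance between case_c and case_d below 0.0395 m and y of case_a in the frame of rack between -0.005 and 0.005 m and y of case_b in the frame of rack between -0.005 and 0.005 m and y of case_c in the frame of rack between -0.005 and 0.005 m and y of case_d in the frame of rack between -0.005 and 0.005 m and value of joint catch below 0.04 rad and contact force between case_d and rack above 1.5 N and x of case_d in the frame of rack above 0.05 m and angle between each of case_a, case_b, case_c, case_d's own z axis and vertical below 0.08 rad and linear speed of each of case_a, case_b, case_c, case_d below 0.01 m/s); the robot touches nothing.
It fails at once if the spring plate is rammed: the front case, deep in the rack, presses on it with more than 16 N (x of case_a in the frame of rack above 0.145 m and contact force between case_a and rack above 16 N).
It fails at once if a case tips over (more than 0.5 rad) (angle between any of case_a, case_b, case_c, case_d's own z axis and vertical above 0.5 rad).
It fails at once if something else on the bench is moved more than 25 mm (distance of any of jar, mug, spray, bearing, wrench, driver, carton from where it was at the start of the episode above 0.025 m).
It also fails if it takes over 72 s, if anything falls off the work surface, if the arm or the gripper's body presses on something with over 40 N, if the wrist force passes 120 N, or if a joint passes its speed limit or range.

### The arm

A 6-joint arm with a two-finger parallel gripper is mounted at the origin on the work surface. World frame = base frame: x ahead of the robot, y to its left, z up, the work surface at z = 0. Lengths are in mm, angles in rad, forces in N, time in s.
With the tool pointing down it reaches from about 400 to 925 mm from the base axis. Payload 12.5 kg.
Tool frame: the origin (TCP) lies midway between the tips of the shut fingers; the grasp point (between the pads) lies 19 mm behind it (env.grip_depth is the distance from the TCP to the grasp point, in mm); z points along the fingers, y is the line along which they close (so a half turn about z gives the same grasp; the last joint's range is limited). The gripper opens to 95 mm and grips with 3 to 60 N. Pads are 20 mm wide; open, the fingers measure 119 mm over their backs; the gripper's body (75 mm by 180 mm) begins 59 mm behind the grasp point.
Start: joints at [-1.435, 0.491, 1.559, -0, 1.092, -0.106], TCP at [149.679, -606.83, 214.661] pointing down, gripper open.
Joint ranges: [-3.1, 3.1], [-0.84, 2.19], [0.05, 2.79], [-1.13, 4.28], [0.06, 2.93], [-2.69, 2.69]. Speed limits (rad/s): [2.22, 2.22, 2.79, 3.14, 3.14, 3.14].

### API

Orientations are given as [roll, pitch, yaw] about the fixed x, y, z axes, in that order (R = Rz(yaw) Ry(pitch) Rx(roll)).
In Python, from cell import monitor, viewer, order, env gives the robot as it stands.
- The arm moves only by the tool move_arm, never from a script. Its argument "moves" is one flat list of numbers, 4 for each row, row after row: the shift along the tool's x, y, z normalised to -1 to 1, where 1 is 0.15 m, then the turn about the tool's z normalised to -1 to 1, where 1 is pi/2 rad. A call has 1 to 10 rows; each row shifts and turns the commanded pose from where the row before left it, along the tool's axes as they then stand; what a row does not reach is not made up. A row lasts 1/8 s, in which the tool goes at most 62.5 mm and 10.7 degrees, less where a joint would pass 70% of its speed; a pose out of reach is approached as far as the arm can. A call with a number of a shift or a turn outside -1 to 1 is refused whole. A call with a gripper value outside its range is refused whole. "claw" is the finger opening in mm, from 0 to 95.1, set as the call begins (left out, the last holds). The fingers move at their own pace and stop on an object; the grip force is fixed at half the most. Time passes only in rows, so rows that do not move let the fingers close. It gives the time, the measured TCP pose, the force, the opening and the grip force at its end, in the units of the state.
- monitor.state(): the state, without advancing time (a new reading comes with each control period).
- viewer.read_camera(name): name is "side" or "top"; returns the picture (420x560x3 uint8, red, green, blue); there is no depth.
- viewer.camera_info(name): a dict with "K" (3x3 intrinsics, pixels), "camera_from_world" (4x4, takes a point from world to camera coordinates). Camera axes: x right, y down, z forward; pixel columns grow to the right and rows downward; lengths in mm; the calibration is good to about 2 mm. A picture is of the moment at which its call begins. camera_info takes no time and is no camera call.
- order.job_done(): hands the job in; it is judged then, once.
The state is a dict: "t": time; "joints": joint angles; "qvel": joint speeds; "tau": joint torques, N m; "eef_pos": TCP position; "tcp_rot": TCP orientation; "ft_force": force on the tool from outside, world axes, zero at the start; "moment": the same for the moment, N m; "opening": opening from 0.0 (shut) to 1.0 (fully open); "grip_force": force on a finger pad.
Only numpy, scipy, OpenCV 4.12 (cv2) and the standard library are available. Lean on these libraries where they do the work, as an engineer would, in place of code of your own. Each camera call takes 0.05 s, during which the arm holds its last target. There are 200 camera calls.

## Working session

There is one attempt and no reset: what is moved stays moved. The work goes in short steps, Python scripts to look and compute and a tool call to move; the robot and the scene stay as the last step left them, time stands still between calls to the robot, and variables do not carry over. Pictures are saved under pics/ and viewed, at most 10 in all, crops included, and the job is handed in when it is done.

Besides the shell and the picture viewer there is one more tool, called after ">>>" as name(argument=value, ...), one argument or row to a line, values as JSON. move_arm: Moves the arm, as the interface text tells. Scaled input: -1 to 1 covers 0.15 m each way for a shift and pi/2 rad each way for a turn. Its arguments: {"type":"object","properties":{"moves":{"type":"array"},"claw":{"type":"number"}},"required":["moves"]}

```bash
ls; mkdir -p pics; python3 - <<'E'
from cell import monitor, viewer, order, env
import cv2
print(monitor.state())
for n in("top","side"):
    im=viewer.read_camera(n); cv2.imwrite(f"pics/{n}0.png",im[:,:,::-1]); i=viewer.camera_info(n); print(i["K"],i["camera_from_world"])
E
```

```text
pics
{'t': 0.0, 'joints': array([-1.43463121e+00,  4.91542969e-01,  1.55946213e+00, -2.97163971e-05,
        1.09171576e+00, -1.05592677e-01]), 'qvel': array([-0.00128973,  0.00055725,  0.00147952,  0.00042125, -0.00121868,
        0.00105512]), 'tau': array([-8.85289792e-04, -6.12638927e+01, -2.58180320e+01,  6.92061125e-02,
        4.81661002e-02, -7.93438403e-05]), 'eef_pos': array([ 149.61565143, -606.56463516,  214.06769538]), 'tcp_rot': array([-3.14046795e+00, -9.27006633e-05,  2.41771454e-01]), 'ft_force': array([-0.06846716, -0.13893101,  0.50624721]), 'moment': array([-0.00171614, -0.00332026,  0.00927026]), 'grip_force': 0.0, 'opening': 0.9963342364364276}
[[398.62439455   0.         283.97157888]
 [  0.         398.62439455 212.01716806]
 [  0.           0.           1.        ]] [[ 2.65511738e-03 -9.99990357e-01 -3.49817068e-03 -3.40990310e+01]
 [-9.82309183e-01 -1.95311116e-03 -1.87256118e-01  5.88387359e+02]
 [ 1.87247480e-01  3.93347216e-03 -9.82304896e-01  9.29790730e+02]
 [ 0.00000000e+00  0.00000000e+00  0.00000000e+00  1.00000000e+00]]
[[434.86503268   0.         277.32522502]
 [  0.         434.86503268 215.18166579]
 [  0.           0.           1.        ]] [[-8.97991122e-01 -4.39584264e-01  1.94324278e-02  5.37152511e+02]
 [-2.75938154e-01  5.28192298e-01 -8.03038624e-01  2.31943356e+02]
 [ 3.42739084e-01 -7.26483704e-01 -5.95610064e-01  9.85232099e+02]
 [ 0.00000000e+00  0.00000000e+00  0.00000000e+00  1.00000000e+00]]
```

View pics/top0.png

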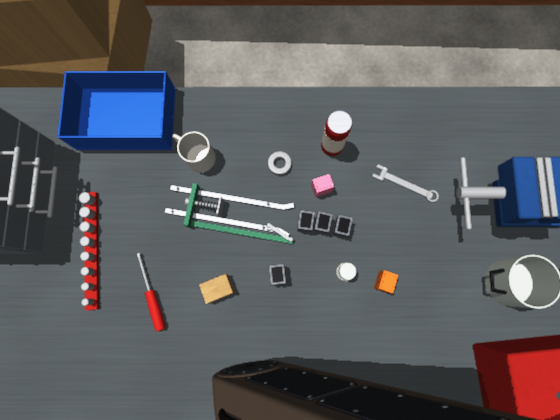

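View pics/side0.png

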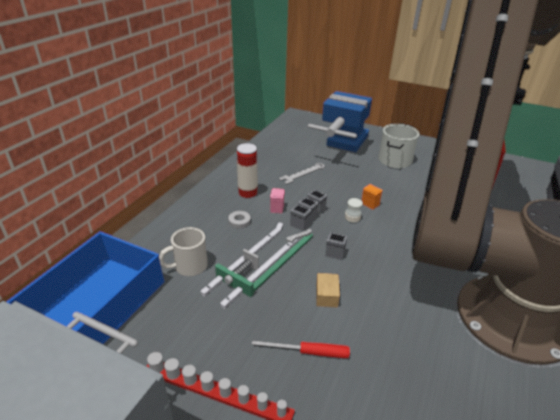

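The four grey cases in the top view are the row at (306,220), (324,222) and (343,227), and the odd one at (278,275). The look-alikes are the pink block at (323,185) and the orange one at (388,282). The rack mouth is near (293,222), and the push direction is to image left (+y world). I'll check this in one close crop.

```bash
python3 - <<'E'
import cv2
im=cv2.imread("pics/top0.png")[172:300,160:360]
cv2.imwrite("pics/crop1.png",cv2.resize(im,None,fx=4,fy=4,interpolation=cv2.INTER_CUBIC))
E
```

```text
(no output)
```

View pics/crop1.png

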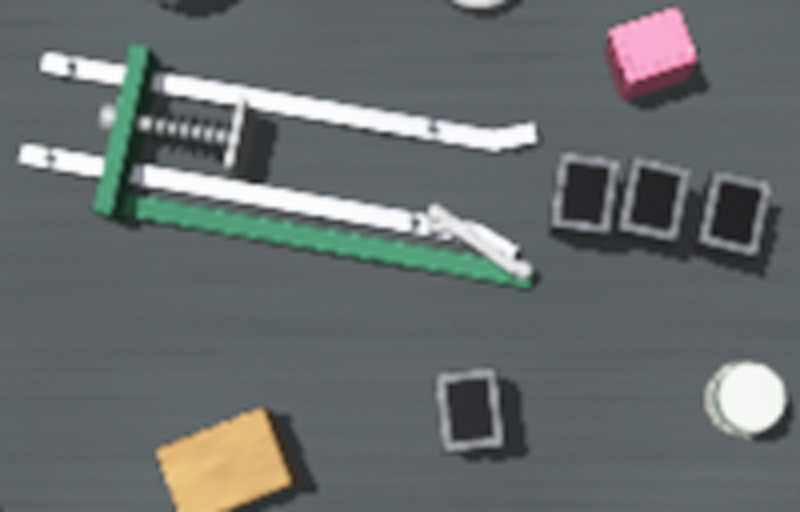

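The crop confirms the choice: row cases at crop (586,194), (655,200) and (735,214), odd case at (470,411), grey with black inserts. The catch nose is near (432,210), its root near (525,270), and the plate is at (234,133). Next I'll turn these into poses.

```bash
cat > h.py <<'E'
import numpy as np
from cell import viewer
def uncrop(p,x0=160,y0=172,f=4): return (np.array(p,float)+.5)/f-.5+np.array([x0,y0])
def px2w(p,z,name="top"):
    i=viewer.camera_info(name);K=np.array(i["K"]);T=np.array(i["camera_from_world"])
    R,t=T[:3,:3],T[:3,3];o=-R.T@t
    d=(R.T@np.linalg.solve(K,np.c_[np.atleast_2d(p),np.ones(len(np.atleast_2d(p)))].T)).T
    return (o+d*((z-o[2])/d[:,2])[:,None])[:,:2]
E
python3 - <<'E'
from h import *
from scipy.optimize import least_squares
m=lambda p,z: px2w(uncrop(p),z)
# rack fit: rail centre points -> known rack coords
P=m([(41,63),(20,153),(493,141),(536,133)],12); Q=np.array([(320,-31),(320,31),(20,-31),(-5,-38.5)],float)
def tr(v,q): c,s=np.cos(v[2]),np.sin(v[2]); return q@np.array([[c,s],[-s,c]])+v[:2]
r=least_squares(lambda v:(tr(v,Q)-P).ravel(),[500,0,1.5]); v=r.x
print("rack",v,"res",r.fun.round(1))
inv=lambda w:(np.atleast_2d(w)-v[:2])@np.array([[np.cos(v[2]),-np.sin(v[2])],[np.sin(v[2]),np.cos(v[2])]])
np.save("rack.npy",v)
for n,c in dict(A=[(566,155),(619,162),(611,232),(553,226)],B=[(632,160),(689,168),(681,240),(621,232)],C=[(710,173),(770,181),(758,255),(700,246)],D=[(437,374),(493,369),(502,446),(446,452)]).items():
    w=m(c,56); a=np.diff(w[[1,0]],axis=0)[0]+np.diff(w[[2,3]],axis=0)[0]; b=np.diff(w[[0,3]],axis=0)[0]+np.diff(w[[1,2]],axis=0)[0]
    print(n,w.mean(0).round(1),"rack",inv(w.mean(0)).round(1),"yaw",np.arctan2(a[1],a[0]).round(3),"yaw2",np.arctan2(b[1],b[0]).round(3)+np.pi/2,"size",np.hypot(*a)/2,np.hypot(*b)/2)
print("plate top",inv(m([(245,97),(230,166)],50)).round(1),"nose",inv(m([(430,208)],24)).round(1))
print("jar",m([(755,398)],60),"pink",m([(622,48),(682,10),(695,52),(636,85)],50).round())
E
```

```text
rack [577.53721475 -44.61650883   1.40064518] res [ 0.5 -0.6 -0.6 -0.4  1.2 -0.5 -1.   1.5]
A [568.4 -88.1] rack [[-44.4   1.6]] yaw 1.454 yaw2 4.558796326794896 size 34.32838020785702 44.518069410822356
B [ 564.6 -130.1] rack [[-86.5  -1.7]] yaw 1.435 yaw2 4.5677963267948964 size 36.19314321826769 45.33237586196566
C [ 556.2 -178.3] rack [[-135.4   -1.6]] yaw 1.428 yaw2 4.540796326794897 size 36.42036691771626 46.31371517087175
D [436.6 -16.4] rack [[  3.9 143.7]] yaw 1.67 yaw2 -1.4482036732051036 size 33.740972497813196 46.2939315258471
plate top [[176.7 -23.3]
 [177.   21.4]] nose [[51.7 22.2]]
jar [[ 444.02391779 -187.14424008]] pink [[ 662. -111.]
 [ 687. -149.]
 [ 660. -157.]
 [ 639. -119.]]
```

```bash
cat >> h.py <<'E'
def plan(target,yaw,n,start=None):
    "print n rows taking the tool from the state to target (mm) and yaw"
    from cell import monitor
    if start is None:
        s=monitor.state(); p,y=np.array(s["eef_pos"]),s["tcp_rot"][2]
    else: p,y=np.array(start[:3],float),start[3]
    d=(np.array(target)-p)/n; dy=((yaw-y+np.pi)%(2*np.pi)-np.pi)/n
    for k in range(n):
        c,s_=np.cos(y+k*dy),np.sin(y+k*dy)
        t=np.array([c*d[0]+s_*d[1], s_*d[0]-c*d[1], -d[2]])/150
        print(", ".join(f"{q:.3f}" for q in (*t,-dy/(np.pi/2))),end=",  ")
    print()
E
python3 - <<'E'
from h import *
plan([450,-300,160],1.68,10)
E
```

```text
0.243, -0.151, 0.036, -0.092,  0.262, -0.114, 0.036, -0.092,  0.276, -0.075, 0.036, -0.092,  0.284, -0.035, 0.036, -0.092,  0.286, 0.006, 0.036, -0.092,  0.282, 0.047, 0.036, -0.092,  0.273, 0.087, 0.036, -0.092,  0.257, 0.125, 0.036, -0.092,  0.237, 0.161, 0.036, -0.092,  0.211, 0.193, 0.036, -0.092,
```

>>> move_arm(
  moves=[0.24,-0.15,0.036,-0.092,0.26,-0.115,0.036,-0.092,0.275,-0.075,0.036,-0.092,0.285,-0.035,0.036,-0.092,0.285,0.005,0.036,-0.092,0.28,0.045,0.036,-0.092,0.27,0.085,0.036,-0.092,0.255,0.125,0.036,-0.092,0.235,0.16,0.036,-0.092,0.21,0.19,0.036,-0.092],
  claw=75,
)

```text
t: 1.35
eef_pos: [447.1, -299.4, 160.3]
tcp_rot: [-3.141, -0.0, 1.692]
ft_force: [0.3, 1.1, 0.8]
opening: 0.787
grip_force: 0.0
```

```bash
python3 - <<'E'
from h import *
plan([436.6,-16.4,100],1.68,8)
E
```

```text
0.235, 0.020, 0.050, 0.001,  0.235, 0.019, 0.050, 0.001,  0.235, 0.019, 0.050, 0.001,  0.235, 0.019, 0.050, 0.001,  0.235, 0.018, 0.050, 0.001,  0.235, 0.018, 0.050, 0.001,  0.235, 0.018, 0.050, 0.001,  0.235, 0.017, 0.050, 0.001,
```

>>> move_arm(
  moves=[0.235,0.018,0.05,0,0.235,0.018,0.05,0,0.235,0.018,0.05,0,0.235,0.018,0.05,0,0.235,0.018,0.05,0,0.235,0.018,0.05,0,0.235,0.018,0.05,0,0.235,0.018,0.05,0,0,0,0,0.005,0,0,0,0],
)

```text
t: 2.6
eef_pos: [435.3, -18.3, 100.7]
tcp_rot: [3.141, 0.0, 1.679]
ft_force: [0.8, -0.3, -0.4]
opening: 0.786
grip_force: 0.0
```

```bash
python3 - <<'E'
from h import *
import cv2
plan([436.6,-16.4,30],1.68,4)
a=viewer.read_camera("top")[200:330,180:380]; b=viewer.read_camera("side")[180:310,240:440]
cv2.imwrite("pics/c2.png",cv2.resize(np.hstack([a,b])[:,:,::-1],None,fx=2,fy=2,interpolation=cv2.INTER_CUBIC))
E
```

```text
0.003, 0.002, 0.118, -0.000,  0.003, 0.002, 0.118, -0.000,  0.003, 0.002, 0.118, -0.000,  0.003, 0.002, 0.118, -0.000,
```

View pics/c2.png

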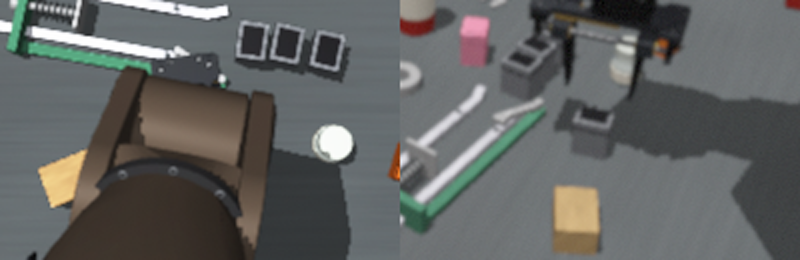

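The side view shows the open fingers straddling the odd case at (593,120), with the rest undisturbed. Going down to grip.

>>> move_arm(
  moves=[0.005,0.004,0.15,0,0.005,0.004,0.15,0,0.002,0.002,0.15,0,0,0,0.02,0,0,0,0,0],
)

```text
t: 3.32
eef_pos: [436.6, -16.5, 30.5]
tcp_rot: [3.141, 0.0, 1.678]
ft_force: [-0.4, -0.1, 0.1]
opening: 0.786
grip_force: 0.0
```

>>> move_arm(
  moves=[0,0,0,0,0,0,0,0,0,0,0,0,0,0,0,0,0,0,0,0,0,0,0,0],
  claw=30,
)

```text
t: 4.08
eef_pos: [436.5, -16.0, 30.4]
tcp_rot: [3.141, 0.0, 1.679]
ft_force: [-0.5, -0.0, 6.1]
opening: 0.483
grip_force: 30.0
```

```bash
python3 - <<'E'
from h import *
plan([547.5,-222.1,105],1.4006,7,[436.5,-16,105,1.679])
E
```

```text
-0.207, 0.084, -0.000, 0.025,  -0.203, 0.092, -0.000, 0.025,  -0.199, 0.100, -0.000, 0.025,  -0.195, 0.108, -0.000, 0.025,  -0.191, 0.116, -0.000, 0.025,  -0.186, 0.123, -0.000, 0.025,  -0.181, 0.130, -0.000, 0.025,
```

>>> move_arm(
  moves=[0,0,-0.25,0,0,0,-0.25,0,-0.207,0.084,0,0.025,-0.203,0.092,0,0.025,-0.2,0.1,0,0.025,-0.195,0.108,0,0.025,-0.19,0.116,0,0.025,-0.186,0.123,0,0.025,-0.18,0.13,0,0.025,0,0,0,0.002],
)

```text
t: 5.32
eef_pos: [548.2, -223.4, 104.5]
tcp_rot: [3.142, 0.0, 1.399]
ft_force: [0.1, -0.3, -2.5]
opening: 0.481
grip_force: 30.0
```

```bash
python3 - <<'E'
from h import *
plan([547.5,-222.1,30.5],1.4006,4)
E
```

```text
0.002, -0.002, 0.123, -0.000,  0.002, -0.002, 0.123, -0.000,  0.002, -0.002, 0.123, -0.000,  0.002, -0.002, 0.123, -0.000,
```

>>> move_arm(
  moves=[0.003,-0.003,0.18,0,0.003,-0.003,0.18,0,0.003,-0.002,0.1,0,0,0,0.033,0,0,0,0,0,0,0,0,0],
)

```text
t: 6.08
eef_pos: [547.2, -220.5, 32.0]
tcp_rot: [3.14, 0.0, 1.401]
ft_force: [-0.3, 0.3, -1.0]
opening: 0.484
grip_force: 30.0
```

```bash
python3 - <<'E'
from h import *
import cv2
a=viewer.read_camera("top")[180:260,160:380]; b=viewer.read_camera("side")[170:270,260:370]
a=cv2.resize(a,None,fx=3.6,fy=3.6,interpolation=cv2.INTER_CUBIC); b=cv2.resize(b,(330,300),interpolation=cv2.INTER_CUBIC)
c=np.zeros((590,792,3),np.uint8); c[:288]=a[:288,:792]; c[290:590,:330]=b
cv2.imwrite("pics/c3.png",c[:,:,::-1])
E
```

```text
(no output)
```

View pics/c3.png

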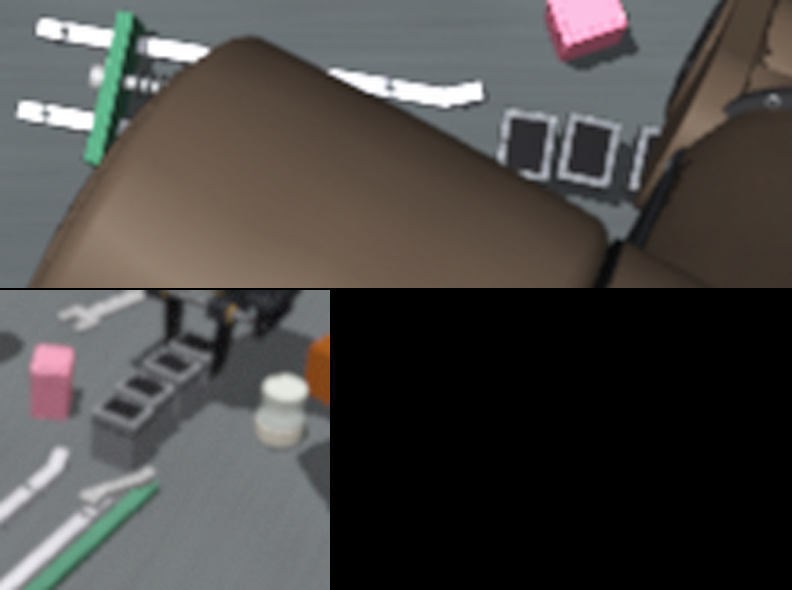

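The side view shows D, held at about (190,350), standing in line behind C at (175,362). A and B are undisturbed and the jar is clear. Lowering the last millimetre and closing the row slowly.

>>> move_arm(
  moves=[0,0,0.007,0,0,0,0,0,0.03,0,0,0,0.03,0,0,0,0.03,0,0,0,0.03,0,0,0,0.03,0,0,0,0.03,0,0,0,0,0,0,0,0,0,0,0],
)

```text
t: 7.42
eef_pos: [551.7, -193.3, 30.4]
tcp_rot: [3.141, -0.0, 1.401]
ft_force: [1.7, -0.5, 5.7]
opening: 0.481
grip_force: 30.0
```

```bash
python3 - <<'E'
from h import *
import cv2
from cell import monitor
v=np.load("rack.npy"); p=monitor.state()["eef_pos"][:2]-v[:2]; c,s=np.cos(v[2]),np.sin(v[2]); print("tcp rack",c*p[0]+s*p[1],-s*p[0]+c*p[1])
a=viewer.read_camera("top")[180:260,160:380]; b=viewer.read_camera("side")[170:270,260:370]
a=cv2.resize(a,None,fx=3.6,fy=3.6,interpolation=cv2.INTER_CUBIC); b=cv2.resize(b,(330,300),interpolation=cv2.INTER_CUBIC)
c=np.zeros((590,792,3),np.uint8); c[:288]=a[:288,:792]; c[290:590,:330]=b
cv2.imwrite("pics/c4.png",c[:,:,::-1])
E
```

```text
tcp rack -150.8824255468187 0.26131136555618184
```

View pics/c4.png

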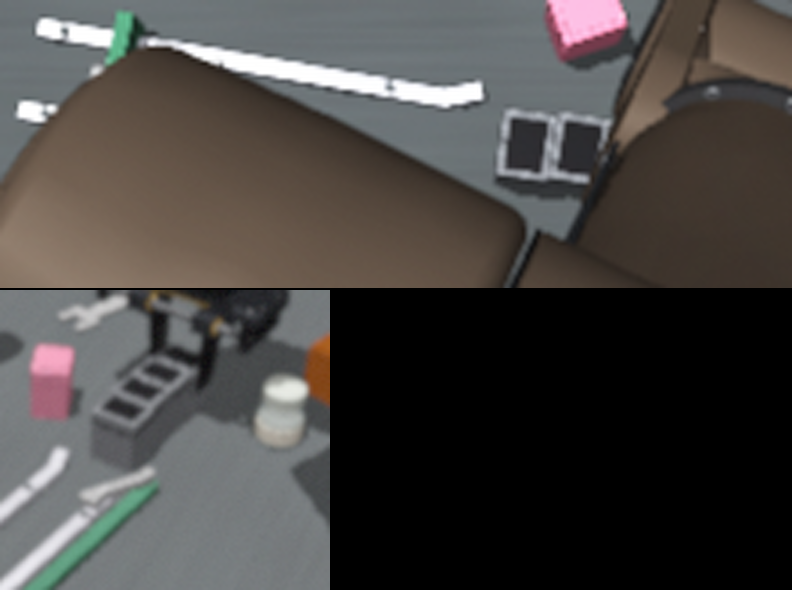

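The row is closed (side view: four tops in contact from (125,405) to (190,350)), and A sits centred on the mouth. Pushing on.

>>> move_arm(
  moves=[0.04,0,0,0,0.05,0,0,0,0.05,0,0,0,0.05,0,0,0,0.05,0,0,0,0.05,0,0,0,0.05,0,0,0,0.05,0,0,0,0.04,0,0,0,0,0,0,0],
)

```text
t: 8.78
eef_pos: [562.6, -129.6, 30.4]
tcp_rot: [3.141, -0.0, 1.401]
ft_force: [0.3, 0.5, 5.5]
opening: 0.478
grip_force: 30.0
```

>>> move_arm(
  moves=[0.04,0,0,0,0.05,0,0,0,0.05,0,0,0,0.05,0,0,0,0.05,0,0,0,0,0,0,0,0,0,0,0],
)

```text
t: 9.65
eef_pos: [568.2, -94.2, 30.4]
tcp_rot: [-3.141, -0.0, 1.401]
ft_force: [-1.3, -0.9, 7.1]
opening: 0.481
grip_force: 30.0
```

```bash
cat >> h.py <<'E'
def look(f):
    import cv2
    from cell import monitor
    v=np.load("rack.npy"); p=monitor.state()["eef_pos"][:2]-v[:2]; c,s=np.cos(v[2]),np.sin(v[2]); print("tcp rack",c*p[0]+s*p[1],-s*p[0]+c*p[1])
    F=monitor.state()["ft_force"]; print("F rack",c*F[0]+s*F[1],-s*F[0]+c*F[1],F[2])
    if f:
        b=viewer.read_camera("side")[190:300,200:350]
        cv2.imwrite(f,cv2.resize(b,None,fx=5,fy=5,interpolation=cv2.INTER_CUBIC)[:,:,::-1])
E
python3 -c "
from h import *
look('pics/c5.png')"
```

```text
tcp rack -50.4487615009843 0.8164032929493299
F rack -1.1186793021889698 1.0778016873442855 7.081829742028879
```

View pics/c5.png

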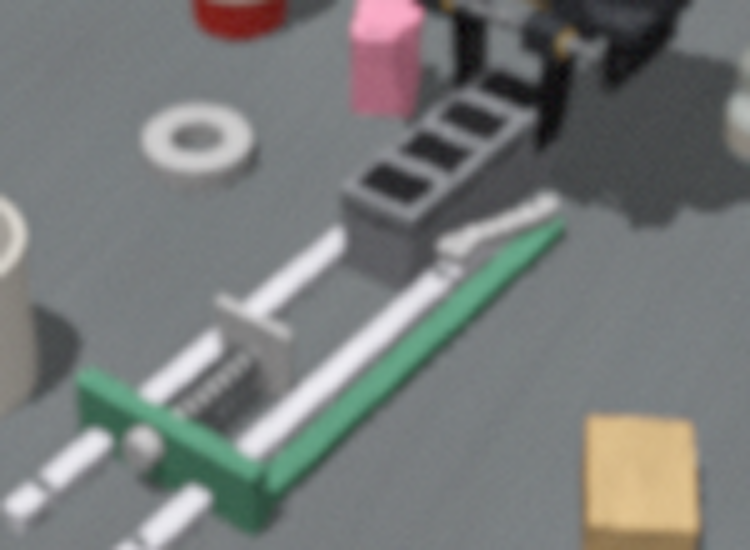

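The row is straight: A is between the rails at (395,225) and the catch is swung out along its side at (450,245). Continuing toward the plate.

>>> move_arm(
  moves=[0.04,0.003,0,0,0.05,0,0,0,0.05,0,0,0,0.05,0,0,0,0.05,0,0,0,0.05,0,0,0,0.04,0,0,0,0.03,0,0,0,0,0,0,0,0,0,0,0],
)

```text
t: 10.95
eef_pos: [577.8, -41.3, 30.4]
tcp_rot: [-3.141, 0.0, 1.401]
ft_force: [-0.6, -2.5, 7.0]
opening: 0.482
grip_force: 30.0
```

```bash
python3 -c "
from h import *
look(None)"
```

```text
tcp rack 3.281644697762197 0.3442732813262902
F rack -2.5910084615198548 0.20427984053672016 6.996893196116772
```

>>> move_arm(
  moves=[0.03,0,0,0,0.04,0,0,0,0.04,0,0,0,0.04,0,0,0,0.03,0,0,0,0.02,0,0,0,0,0,0,0,0,0,0,0],
)

```text
t: 11.95
eef_pos: [583.0, -11.9, 30.4]
tcp_rot: [3.141, 0.0, 1.401]
ft_force: [0.1, -3.7, 6.8]
opening: 0.481
grip_force: 30.0
```

```bash
python3 -c "
from h import *
look(None)"
```

```text
tcp rack 33.17165903313641 0.14743193834268897
F rack -3.661426637005267 -0.6898365588587707 6.826901458812359
```

>>> move_arm(
  moves=[0.015,0,0,0,0.015,0,0,0,0.015,0,0,0,0.015,0,0,0,0.01,0,0,0,0,0,0,0,0,0,0,0],
)

```text
t: 12.82
eef_pos: [584.9, -1.6, 30.4]
tcp_rot: [3.141, 0.0, 1.401]
ft_force: [-0.1, -3.9, 6.0]
opening: 0.484
grip_force: 30.0
```

>>> move_arm(
  moves=[0.01,0,0,0,0.01,0,0,0,0,0,0,0],
)

```text
t: 13.2
eef_pos: [585.4, 1.3, 30.4]
tcp_rot: [3.141, 0.0, 1.401]
ft_force: [-1.1, -5.5, 6.0]
opening: 0.479
grip_force: 30.0
```

>>> move_arm(
  moves=[0.01,0,0,0,0.01,0,0,0,0,0,0,0],
)

```text
t: 13.58
eef_pos: [585.9, 4.2, 30.4]
tcp_rot: [3.141, 0.0, 1.401]
ft_force: [0.2, -4.9, 6.3]
opening: 0.483
grip_force: 30.0
```

>>> move_arm(
  moves=[0.01,0,0,0,0.01,0,0,0,0,0,0,0],
)

```text
t: 13.95
eef_pos: [586.3, 6.7, 30.4]
tcp_rot: [3.141, 0.001, 1.401]
ft_force: [-0.3, -9.4, 7.2]
opening: 0.48
grip_force: 30.0
```

>>> move_arm(
  moves=[0.01,0,0,0,0.01,0,0,0,0,0,0,0],
)

```text
t: 14.32
eef_pos: [586.8, 9.5, 30.4]
tcp_rot: [3.141, 0.001, 1.401]
ft_force: [-0.5, -9.6, 6.2]
opening: 0.478
grip_force: 30.0
```

```bash
python3 -c "
from h import *
look('pics/c6.png')"
```

```text
tcp rack 54.94130076744946 0.033127395530653914
F rack -9.540869238422587 -1.098247489587404 6.171865307419131
```

View pics/c6.png

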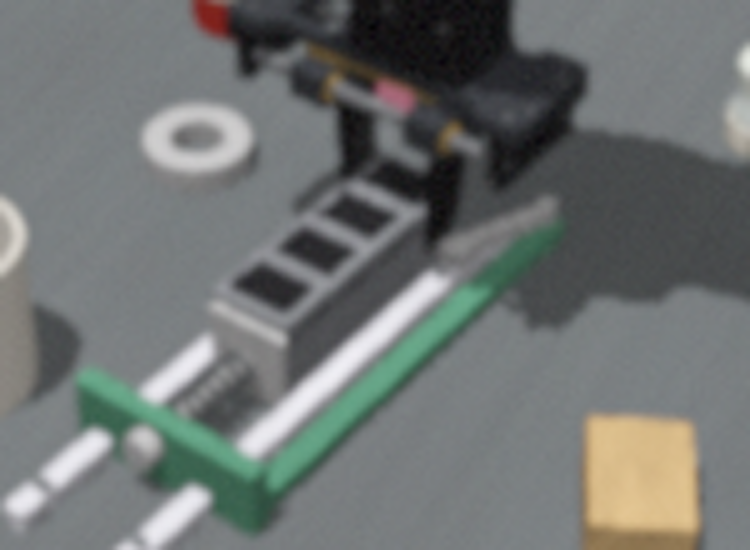

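The plate is now touched: the row's front at (250,330) meets it and the force jumped by about 4 N near TCP rack x ≈ 51, so the snap is expected near 71. Advancing.

>>> move_arm(
  moves=[0.015,0,0,0,0.015,0,0,0,0.015,0,0,0,0.015,0,0,0,0.015,0,0,0,0.01,0,0,0,0,0,0,0,0,0,0,0],
)

```text
t: 15.38
eef_pos: [588.9, 21.8, 30.4]
tcp_rot: [3.141, 0.001, 1.401]
ft_force: [-1.4, -11.7, 6.9]
opening: 0.484
grip_force: 30.0
```

```bash
python3 -c "
from h import *
look(None)"
```

```text
tcp rack 67.4052209906449 0.07278018482849902
F rack -11.730124297019767 -0.6215500812660077 6.86725574550278
```

```bash
cat >> h.py <<'E'
def cdiff(save=False):
    r=viewer.read_camera("side")[222:246,284:316].astype(float)
    if save: np.save("ref.npy",r)
    d=np.abs(r-np.load("ref.npy")).mean(2); print("catch diff mean",d.mean().round(2),"max",d.max().round(0),"n>25",(d>25).sum())
E
python3 -c "
from h import *
cdiff(True);cdiff()"
```

```text
catch diff mean 0.0 max 0.0 n>25 0
catch diff mean 1.73 max 12.0 n>25 0
```

>>> move_arm(
  moves=[0.007,0,0,0,0.007,0,0,0,0,0,0,0,0,0,0,0],
)

```text
t: 15.98
eef_pos: [589.2, 23.7, 30.4]
tcp_rot: [3.141, 0.001, 1.401]
ft_force: [-0.9, -13.4, 6.7]
opening: 0.479
grip_force: 30.0
```

```bash
python3 -c "
from h import *
look(None);cdiff()"
```

```text
tcp rack 69.34920299883629 0.04624884519225958
F rack -13.35278228480623 -1.3818545871357804 6.683097541199972
catch diff mean 3.39 max 25.0 n>25 1
```

>>> move_arm(
  moves=[0.005,0,0,0,0,0,0,0,0,0,0,0],
)

```text
t: 16.4
eef_pos: [589.3, 24.4, 30.4]
tcp_rot: [3.142, 0.001, 1.401]
ft_force: [-2.3, -14.6, 7.6]
opening: 0.48
grip_force: 30.0
```

```bash
python3 -c "
from h import *
look(None);cdiff()"
```

```text
tcp rack 70.02552985857214 0.08560375020059041
F rack -14.761720073104286 -0.2117382315894405 7.634679951282738
catch diff mean 3.74 max 32.0 n>25 7
```

>>> move_arm(
  moves=[0.005,0,0,0,0,0,0,0,0,0,0,0],
)

```text
t: 16.82
eef_pos: [589.4, 25.1, 30.4]
tcp_rot: [3.142, 0.001, 1.401]
ft_force: [-2.3, -14.0, 6.5]
opening: 0.484
grip_force: 30.0
```

```bash
python3 -c "
from h import *
look(None);cdiff()"
```

```text
tcp rack 70.74861407950691 0.08271135134542718
F rack -14.175368959262526 -0.10502875508970577 6.4512157425404695
catch diff mean 4.19 max 34.0 n>25 10
```

>>> move_arm(
  moves=[0.005,0,0,0,0,0,0,0,0,0,0,0],
)

```text
t: 17.25
eef_pos: [589.6, 25.9, 30.4]
tcp_rot: [3.142, 0.001, 1.401]
ft_force: [-1.4, -14.5, 7.7]
opening: 0.479
grip_force: 30.0
```

```bash
python3 -c "
from h import *
look('pics/c7.png');cdiff()"
```

```text
tcp rack 71.52214822725037 0.0834076385703959
F rack -14.526867383511572 -1.0317608342509856 7.710036548491167
catch diff mean 5.64 max 44.0 n>25 28
```

View pics/c7.png

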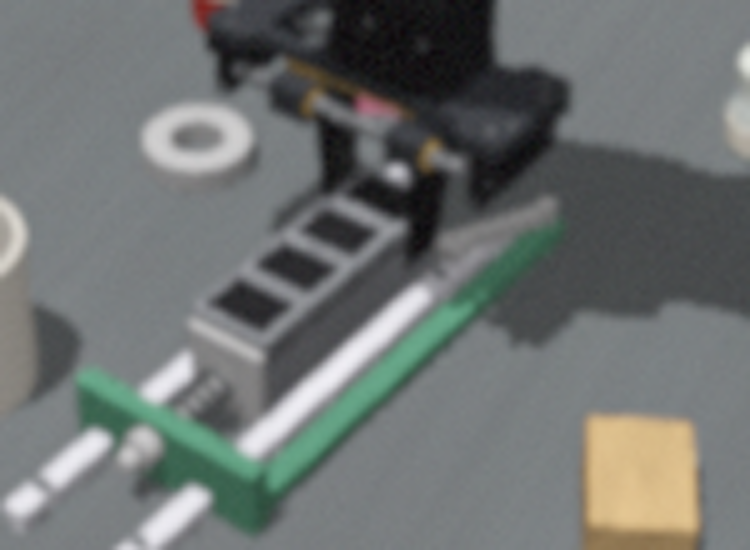

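>>> move_arm(
  moves=[0.004,0,0,0,0,0,0,0,0,0,0,0],
)

```text
t: 17.73
eef_pos: [589.6, 26.4, 30.4]
tcp_rot: [-3.141, 0.002, 1.401]
ft_force: [-1.8, -13.5, 7.2]
opening: 0.484
grip_force: 30.0
```

```bash
python3 -c "
from h import *
look(None);cdiff();cdiff()"
```

```text
tcp rack 72.0694548137337 0.18361994511364266
F rack -13.631556267849607 -0.4802287852071203 7.241141080612422
catch diff mean 5.71 max 49.0 n>25 28
catch diff mean 5.73 max 51.0 n>25 27
```

The image difference jumped at 71.5 and has stayed flat since, which points to a snap. To check before releasing, I'll back off a little while still holding: if the catch is in, it will take the load.

>>> move_arm(
  moves=[-0.005,0,0,0,0,0,0,0,0,0,0,0],
)

```text
t: 18.2
eef_pos: [589.5, 26.4, 30.4]
tcp_rot: [-3.142, 0.001, 1.401]
ft_force: [-2.0, -8.7, 7.0]
opening: 0.479
grip_force: 30.0
```

>>> move_arm(
  moves=[-0.005,0,0,0,0,0,0,0,0,0,0,0],
)

```text
t: 18.58
eef_pos: [589.5, 26.2, 30.4]
tcp_rot: [3.142, 0.0, 1.401]
ft_force: [0.2, -4.8, 6.7]
opening: 0.482
grip_force: 30.0
```

```bash
python3 -c "
from h import *
look(None);cdiff()"
```

```text
tcp rack 71.79125368352321 0.19813276935444613
F rack -4.695042759901777 -1.014956727743817 6.6659300882685555
catch diff mean 5.39 max 41.0 n>25 25
```

>>> move_arm(
  moves=[-0.005,0,0,0,-0.005,0,0,0,0,0,0,0,0,0,0,0],
)

```text
t: 19.12
eef_pos: [589.2, 24.9, 30.4]
tcp_rot: [-3.141, 0.0, 1.401]
ft_force: [-0.9, -2.6, 7.4]
opening: 0.484
grip_force: 30.0
```

```bash
python3 -c "
from h import *
look(None);cdiff()"
```

```text
tcp rack 70.48658583700124 0.32499946877164554
F rack -2.692411045631971 0.4924824908421561 7.404446405549056
catch diff mean 4.71 max 34.0 n>25 14
```

>>> move_arm(
  moves=[-0.005,0,0,0,0,0,0,0,0,0,0,0],
)

```text
t: 19.55
eef_pos: [589.1, 24.5, 30.4]
tcp_rot: [3.142, -0.0, 1.401]
ft_force: [-0.1, -0.4, 6.1]
opening: 0.481
grip_force: 30.0
```

```bash
python3 -c "
from h import *
import cv2
look(None);cdiff()
v=np.load('rack.npy')
# project rack-frame points of the catch into the side image
i=viewer.camera_info('side');K=np.array(i['K']);T=np.array(i['camera_from_world'])
def pr(x,y,z):
    c,s=np.cos(v[2]),np.sin(v[2]);w=T@np.array([v[0]+c*x-s*y,v[1]+s*x+c*y,z,1]);q=K@w[:3];return (q[:2]/q[2]).round(1)
print('finger tip',pr(70,35,27),'nose in',pr(53,18,24),'nose out',pr(53,24,24))
"
```

```text
tcp rack 70.10927932834028 0.2864644030434018
F rack -0.45505660456368113 0.07126386672844438 6.0605498714890755
catch diff mean 4.49 max 32.0 n>25 12
finger tip [287.3 243.2] nose in [285.7 238.2] nose out [287.5 239.1]
```

>>> move_arm(
  moves=[-0.005,0,0,0,0,0,0,0,0,0,0,0],
)

```text
t: 19.98
eef_pos: [589.1, 24.3, 30.4]
tcp_rot: [3.141, -0.001, 1.4]
ft_force: [1.2, 3.2, 6.5]
opening: 0.485
grip_force: 30.0
```

>>> move_arm(
  moves=[-0.003,0,0,0,0,0,0,0,0,0,0,0],
)

```text
t: 20.35
eef_pos: [589.1, 24.2, 30.4]
tcp_rot: [3.141, -0.001, 1.4]
ft_force: [0.8, 7.8, 5.9]
opening: 0.48
grip_force: 30.0
```

```bash
python3 -c "
from h import *
look(None);cdiff()"
```

```text
tcp rack 69.82884778344052 0.2681692470255168
F rack 7.797891819383745 0.5362067663377037 5.938841749580808
catch diff mean 4.43 max 30.0 n>25 11
```

The pull-back force rose to about +8 N with no movement, so the catch is holding the row. Relaxing, opening and lifting off.

>>> move_arm(
  moves=[0.007,0,0,0,0,0,0,0],
)

```text
t: 20.65
eef_pos: [589.2, 24.4, 30.4]
tcp_rot: [3.141, -0.0, 1.401]
ft_force: [-0.5, 0.2, 6.0]
opening: 0.485
grip_force: 30.0
```

>>> move_arm(
  moves=[0,0,0,0,0,0,0,0,0,0,0,0,0,0,0,0,0,0,0,0],
  claw=75,
)

```text
t: 21.28
eef_pos: [589.1, 23.8, 30.1]
tcp_rot: [-3.141, 0.0, 1.401]
ft_force: [-0.4, 0.1, 0.4]
opening: 0.787
grip_force: 0.0
```

>>> move_arm(
  moves=[0,0,-0.05,0,0,0,-0.2,0,0,0,-0.3,0,0,0,-0.3,0,0,0,-0.2,0,-0.3,0,0,0,-0.3,0,0,0,-0.3,0,0,0,0,0,0,0,0,0,0,0],
)

```text
t: 22.52
eef_pos: [566.3, -109.0, 188.0]
tcp_rot: [3.141, -0.0, 1.401]
ft_force: [0.7, 0.0, 0.4]
opening: 0.79
grip_force: 0.0
```

```bash
python3 -c "
from h import *
look('pics/c8.png')"
```

```text
tcp rack -65.35129863419733 0.15919214617411015
F rack 0.1485973471521821 -0.7033824693325074 0.37393189337033284
```

View pics/c8.png

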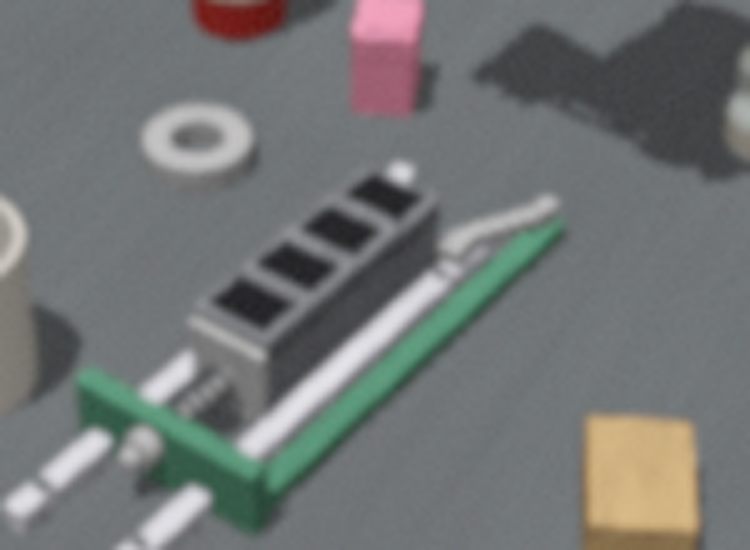

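The closed, straight row from (250,300) to (385,195) is in the rails, with the plate compressed. The catch nose at (445,240) sits behind the last case, and the gripper is clear.

```bash
python3 -c "
from cell import order
print(order.job_done())"
```

```text
the job is handed in; nothing more can be done
None
```

The job is handed in at about 22.6 s: all four cases are in the rack as one closed row, held by the catch (it took about 8 N of pull-back without moving); the hand-in call gave no verdict.

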